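# Set the nebuliser's airflow thumbwheel to the green band

### The job

On the nebuliser unit, slide the clear splash guard back off the thumbwheel, roll the thumbwheel lightly with one fingertip until the tip of the red pointer stands in the middle of the green band of the scale, then slide the guard fully over the wheel again. The wheel is delicate: never push on it with more than 9 N. Leave the other things on the ledge where they are.

Things in the scene. Friction and masses are not known exactly. Their poses are not given: they have to be found in the camera images.
- case: White nebuliser compressor, fixed to the ledge: 170 (x) x 210 (y) x 75 mm high. Origin at the centre of its underside; z up; its x axis points from the guard's parking area across the wheel slot to the scale, its y axis runs along the slot and the scale. A blue air outlet 14 mm thick sticks 18 mm out of its +y side.
- slot (a point): Centre of the wheel slot (48 mm along y, 14 mm along x), on the flat top panel, 75 mm above the ledge; axes as the case. The orange ribbed thumbwheel (44 mm diameter, 9 mm wide, axis along x) stands 3 to 11 mm proud of the panel here, its highest point above this point; how proud differs from unit to unit and is not reported. It is sprung: about 8 N of downward push per mm.
- thumbwheel (a joint): Turn of the thumbwheel (rad), -2.9 to 2.9; grows as its top is moved towards the case's +y; 1 rad is 22 mm of rim. Drag at the rim about 2.2 N, so press with roughly 4 to 6 N and move along y: a flat fingertip rolls it like a rack, in repeated strokes. Over 9 N breaks a rule. It stays where it is left. -2.9 and 2.9 are end stops.
- pointer_mark (a point): Tip of the red pointer: an upright fin 2.6 mm thick that swings about a vertical axis 18 mm to the +x side of the slot centre, tip radius 50 mm; it is geared to the wheel, 0.25 rad per rad of wheel, tip and fingertip moving the same way, pointing along +x at wheel 0. It is under a fixed clear cover, top 16.5 mm above the panel. Read its y; its height says nothing exact.
- green_band: The wanted setting: a green band, 8 mm along the case's y, 18 mm along x, on the black scale strip 60 mm to the +x side of the slot (under a clear cover 24 (x) x 102 (y) mm). Origin at its centre on the panel. It lies 16 to 28 mm from the middle of the scale, on either side.
- white_band: Another, white band of the same size on the other half of the scale: not the wanted one.
- guard (a joint): Travel of the splash guard (m): 0 = fully over the wheel, 0.050 = fully back; it slides towards the case's -x. It takes about 1.5 N to move and stays where it is left.
- guard_ridge (a point): Top centre of the blue ridge on the guard. The guard is a clear hood 34 (x) x 70 (y) mm, open at both x ends, its top face 16 mm above the panel. In the middle of it the ridge stands 10 mm higher (top 26 mm above the panel), 6 mm thick along x, 32 mm long along y. Push it along x with a fingertip, or pinch it.
- medicine_bottle: Closed amber bottle, 44 mm diameter, 85 mm high, standing beside the unit, origin under its centre. Leave alone.
- spacer: Grey inhaler spacer lying down, about 150 mm long, 48 mm thick, on the +x side of the unit, origin under its centre. Leave alone.
- jar: Small glass jar with green silicone lid, 64 mm diameter, 62 mm high, origin under its centre. Leave alone.
- funnel: White funnel standing mouth down, 84 mm wide, 90 mm high, origin under its centre. Leave alone.
- inhaler: Blue inhaler standing up, 30 x 30 x 80 mm, origin under its centre. Leave alone.

How it is judged:
By the outcome, as a careful person would: the job done as asked, in the order asked, and still so for the second after the job is handed in, with the robot touching nothing.
It also fails if it takes over 61 s, if anything falls off the work surface, if the arm or the gripper's body presses on something with over 40 N, if the wrist force passes 120 N, or if a joint passes its speed limit or range.

### The arm

A 7-joint arm with a two-finger parallel gripper is mounted at the origin on the work surface. World frame = base frame: x ahead of the robot, y to its left, z up, the work surface at z = 0. Lengths are in m, angles in rad, forces in N, time in s.
With the tool pointing down it reaches from about 0.425 to 0.95 m from the base axis. Payload 4.7 kg.
Tool frame: the origin (TCP) lies between the finger pads; the fingertips stand 14 mm ahead of it and the grasp point (between the pads) lies 5 mm behind it; z points along the fingers, y is the line along which they close (so a half turn about z gives the same grasp; the last joint's range is limited). The gripper opens to 85 mm and grips with 20 to 120 N. Pads are 22 mm wide; open, the fingers measure 114 mm over their backs; the gripper's body (76 mm by 85 mm) begins 54 mm behind the grasp point. The pads swing forward as they close: fully open they stand 13 mm farther back than shut.
Start: joints at [1.137, 0.469, -0.049, 1.532, 0.024, 1.141, -0.082], TCP at [0.266, -0.62, 0.245] pointing down, gripper open.
Joint ranges: [-2.59, 2.59], [-0.33, 1.99], [-1.39, 1.29], [0.1, 2.45], [-1.04, 4.18], [0.21, 1.99], [-2.66, 2.66]. Speed limits (rad/s): [2.57, 2.57, 3.14, 3.14, 3.14, 3.14, 3.14].

### API

Orientations are given as a unit quaternion [x, y, z, w].
In Python, from workcell import manip gives the robot as it stands.
- The arm moves only by the shell command python3 -m jog 'ROWS' [OPENING] [FORCE]. ROWS is text: rows parted by semicolons, each of 4 numbers parted by spaces: the shift along the tool's x, y, z each as a share of 150 mm, from -1 to 1, then the turn about the tool's z as a share of 90 degrees, from -1 to 1. A call has exactly 8 rows; each row is the pose to reach, as a shift and turn from the pose commanded when the call began, along the tool's axes at that moment; what a row does not reach only later rows make up. A row lasts 1/8 s, in which the tool goes at most 62.5 mm and 10.7 degrees, less where a joint would pass 70% of its speed; a pose out of reach is approached as far as the arm can. A call with a number of a shift or a turn outside -1 to 1 is refused whole. A call with a gripper value outside its range is refused whole. OPENING is the opening, from -1 (shut) to 1 (fully open), set as the call begins (- or left out, the last holds). The fingers move at their own pace and stop on an object; FORCE is the grip in N (left out, the last holds). Time passes only in rows, so rows that repeat a pose let the fingers close, or fill a call up. It gives the time, the measured TCP pose, the force, the opening and the grip force at its end, in the units of the state.
- manip.observe(): the state, without advancing time (a new reading comes with each control period).
- manip.read_camera(name): name is "scene" or "top" or "wrist"; returns a dict with "pixels" (420x560x3 uint8, red, green, blue), "intrinsics" (3x3 intrinsics, pixels), "k1" (the pictures are not rectified: a ray, as slopes to the right and down, at radius r is drawn at 1 + k1 r^2 times it, then the intrinsics apply), "R" (3x3) and "t" (3): a world point X has camera coordinates R X + t. Camera axes: x right, y down, z forward; pixel columns grow to the right and rows downward; lengths in m; the calibration is good to about 2 mm. A picture is of the moment at which its call begins. There is no depth.
- manip.job_done(): hands the job in; it is judged then, once.
The state is a dict: "time": time; "q": joint angles; "qd": joint speeds; "joint_torque": joint torques, N m; "tool_pos": TCP position; "tcp_rot": TCP orientation; "force": force on the tool from outside, world axes, zero at the start; "ft_torque": the same for the moment, N m; "gripper_width": opening from 0.0 (shut) to 1.0 (fully open); "gripper_force": force on a finger pad.
Only numpy, scipy, OpenCV 4.12 (cv2) and the standard library are available. Lean on these libraries where they do the work, as an engineer would, in place of code of your own. Each camera call takes 0.05 s, during which the arm holds its last target. There are 200 camera calls.

## Working session

There is one attempt and no reset: what is moved stays moved. The work goes in short steps, Python scripts to look and compute and a shell command to move; the robot and the scene stay as the last step left them, time stands still between calls to the robot, and variables do not carry over. Pictures are saved under pics/ and viewed, at most 10 in all, crops included, and the job is handed in when it is done.

```bash
mkdir -p pics
cat > h.py <<'E'
import numpy as np, cv2, json
from workcell import manip
def snap(name,fn,crop=None,scale=1):
    c=manip.read_camera(name); 
    np.savez('pics/'+fn+'.npz',**{k:np.array(v) for k,v in c.items()})
    im=np.array(c['pixels'])[:,:,::-1]
    if crop: x0,y0,x1,y1=crop; im=im[y0:y1,x0:x1]
    im=cv2.resize(im,None,fx=scale,fy=scale,interpolation=cv2.INTER_CUBIC)
    cv2.imwrite('pics/'+fn+'.png',im)
def ray(c,u,v):
    K=c['intrinsics']; a=np.array([(u-K[0,2])/K[0,0],(v-K[1,2])/K[1,1]])
    r=np.linalg.norm(a); s=r
    for _ in range(20): s=r/(1+float(c['k1'])*s*s)
    a=a*(s/r if r>0 else 1)
    d=c['R'].T@np.array([a[0],a[1],1]); o=-c['R'].T@c['t']; return o,d
def pt(fn,u,v,z):
    c=np.load('pics/'+fn+'.npz'); o,d=ray(c,u,v); return o+d*(z-o[2])/d[2]
def proj(fn,X):
    c=np.load('pics/'+fn+'.npz'); p=c['R']@np.array(X)+c['t']; a=p[:2]/p[2]; a=a*(1+float(c['k1'])*(a@a)); K=c['intrinsics']
    return [K[0,0]*a[0]+K[0,2],K[1,1]*a[1]+K[1,2]]
E
python3 - <<'E'
from h import *
snap('top','top0',None,1.42); snap('scene','sc0',None,1.42)
s=manip.observe(); print(s)
for n in('top0','sc0'):
    c=np.load(f'pics/{n}.npz'); print(n,-c['R'].T@c['t'],c['intrinsics'][0,0])
E
```

```text
{'time': 0.1, 'q': array([ 1.1371055 ,  0.46936031, -0.0486243 ,  1.53354343,  0.02410129,
        1.14099271, -0.08227202]), 'qd': array([ 0.00092243, -0.0007347 , -0.00063313, -0.0034547 , -0.00100691,
        0.0001998 , -0.00087757]), 'joint_torque': array([ 6.66974720e-04, -5.11518073e+01, -4.68538818e-02, -2.38390303e+01,
        1.07766085e-02,  4.35293710e-03,  9.19039820e-06]), 'tool_pos': array([ 0.26567244, -0.61999187,  0.24437989]), 'tcp_rot': array([ 9.79579163e-01,  2.01057018e-01, -1.95313058e-04, -8.36605365e-04]), 'force': array([-0.44924193, -0.05957939, -0.02084437]), 'ft_torque': array([ 0.00800412, -0.02194951, -0.02748629]), 'gripper_force': 0.0, 'gripper_width': 1.0001851593199216}
top0 [0.3236503  0.02055102 1.68388431] 544.7715214827371
sc0 [1.58832059 0.08335931 0.91593151] 522.0646888097258
```

View pics/top0.png

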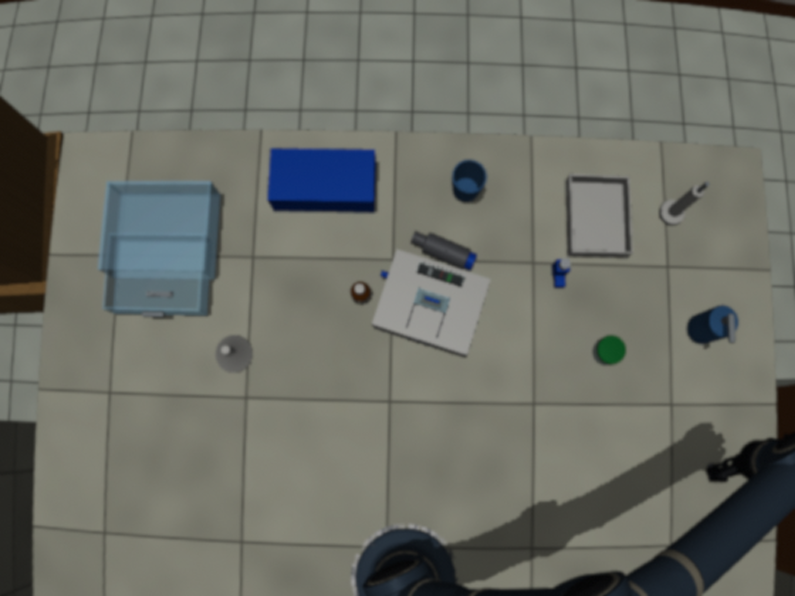

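View pics/sc0.png

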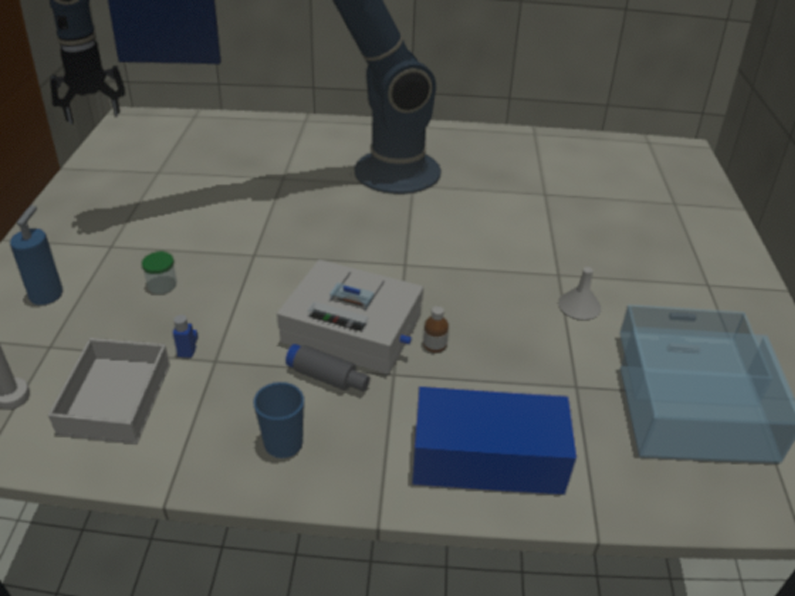

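The top picture shows the case, with its top corners at about (399,250), (490,279), (467,355) and (373,324). The scale is on its far side, the guard ridge is near (432,300), and the bottle is to its left. I'll enlarge both views next.

Run:
```python
from h import *
P=[pt('top0',u/1.42,v/1.42,.075) for u,v in((399,250),(490,279),(467,355),(373,324))]
P=np.array(P); print(P.round(4), P.mean(0))
e=[np.linalg.norm(P[i]-P[i-1]) for i in range(4)]; print(e)
for a,b in((3,0),(2,1)): d=P[b]-P[a]; print(np.degrees(np.arctan2(d[1],d[0])))
for a,b in((1,0),(2,3)): d=P[b]-P[a]; print(np.degrees(np.arctan2(d[1],d[0]))-90)
a=np.load('pics/top0.npz')['pixels'][165:260,250:355,::-1]; b=np.load('pics/sc0.npz')['pixels'][180:265,190:305,::-1]
a=cv2.resize(a,(630,570),interpolation=cv2.INTER_CUBIC); 
cv2.imwrite('pics/cr.png',a)
```

```text
[[ 0.6947  0.0278  0.075 ]
 [ 0.6361 -0.1668  0.075 ]
 [ 0.4733 -0.1191  0.075 ]
 [ 0.5346  0.0789  0.075 ]] [ 0.58468075 -0.04479402  0.075     ]
[np.float64(0.168095208518725), np.float64(0.20321883324004425), np.float64(0.16960374227433034), np.float64(0.20724408052225654)]
-17.71082069171165
-16.3444359133403
-16.763733190270116
-17.185887334182425
```

View pics/cr.png

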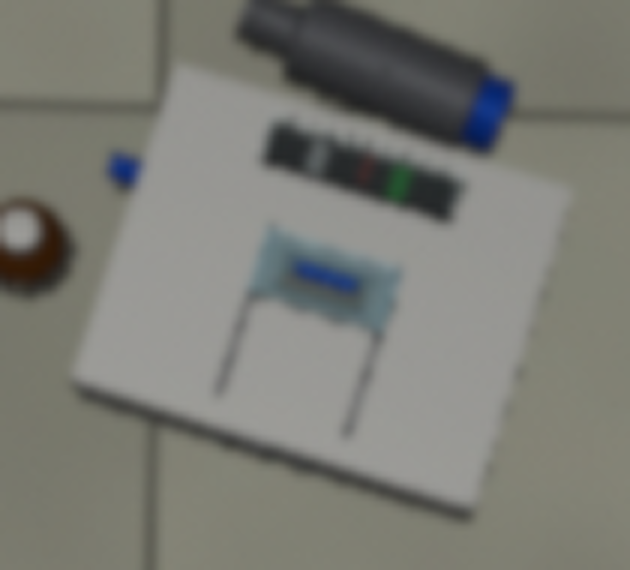

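The crop shows the ridge centre at (327,277), the green band at (400,183), the white band at (317,160) and the red pointer at (367,170). The case is yawed about -17°.

Run:
```python
from h import *
f=lambda u,v,z:pt('top0',250+u/6-.4,165+v/6-.4,z)
a=np.radians(-17); R=np.array([[np.cos(a),-np.sin(a)],[np.sin(a),np.cos(a)]])
r=f(327,277,.101); print('ridge',r)
for n,u,v,z in(('green',400,183,.075),('white',317,160,.075),('red',367,170,.085),('stripL',270,145,.075),('stripR',455,200,.075)):
    p=f(u,v,z); print(n,p,'case rel ridge',R.T@(p-r)[:2])
s=manip.observe(); q=s['tcp_rot']
from scipy.spatial.transform import Rotation as Ro
M=Ro.from_quat(q).as_matrix(); print(M.round(3)); d=r-s['tool_pos']; d[2]=0; print(M.T@d/.15)
```

```text
ridge [ 0.58544107 -0.04265425  0.101     ]
green [ 0.63833333 -0.07966732  0.075     ] case rel ridge [ 0.06140269 -0.01993157]
white [ 0.64916607 -0.03781761  0.075     ] case rel ridge [0.05952642 0.02325669]
red [ 0.64261405 -0.06248806  0.085     ] case rel ridge [ 0.06047364 -0.0022514 ]
stripL [ 0.65632924 -0.01408559  0.075     ] case rel ridge [0.05943803 0.04804605]
stripR [ 0.63027255 -0.10740065  0.075     ] case rel ridge [ 0.06180258 -0.04880983]
[[ 0.919  0.394 -0.001]
 [ 0.394 -0.919  0.002]
 [-0.    -0.002 -1.   ]]
[ 3.47553958 -2.69801826  0.00447337]
```

```bash
python3 -m jog '0.1 -0.07 0 0;0.25 -0.19 0 0;0.4 -0.3 0 0;0.55 -0.41 0 0;0.7 -0.52 0 0;0.85 -0.64 0 0;0.95 -0.7 0 0;1 -0.75 0 0' -1 20
python3 -m jog '0.1 -0.07 0 0;0.25 -0.19 0 0;0.4 -0.3 0 0;0.55 -0.41 0 0;0.7 -0.52 0 0;0.85 -0.64 0 0;0.95 -0.7 0 0;1 -0.75 0 0'
python3 -m jog '0.1 -0.07 0 0;0.25 -0.19 0 0;0.4 -0.3 0 0;0.55 -0.41 0 0;0.7 -0.52 0 0;0.85 -0.64 0 0;0.95 -0.7 0 0;1 -0.75 0 0'
python3 -m jog '0.06 -0.06 0 -0.06;0.15 -0.15 0 -0.15;0.25 -0.24 0 -0.25;0.34 -0.33 0 -0.36;0.42 -0.4 0 -0.46;0.47 -0.45 0 -0.53;0.47 -0.45 0 -0.555;0.47 -0.45 0 -0.555'
python3 - <<'E'
from h import *
snap('wrist','w0',None,1.42); s=manip.observe(); print(s['time'],s['tool_pos'],s['tcp_rot'],s['force'])
E
```

```text
time: 1.1
tool_pos: [0.3604, -0.4568, 0.2454]
tcp_rot: [0.979, 0.202, 0.0, 0.0]
force: [-0.5, -0.2, 0.4]
gripper_width: 0.003
gripper_force: 0.0
time: 2.1
tool_pos: [0.4535, -0.295, 0.2453]
tcp_rot: [0.98, 0.201, 0.0, 0.0]
force: [-0.3, -0.5, 0.0]
gripper_width: 0.003
gripper_force: 0.0
time: 3.1
tool_pos: [0.5471, -0.1326, 0.2452]
tcp_rot: [0.98, 0.201, -0.0, 0.0]
force: [0.1, -0.4, 0.2]
gripper_width: -0.001
gripper_force: 0.0
time: 4.1
tool_pos: [0.5846, -0.0444, 0.2452]
tcp_rot: [0.804, 0.595, -0.0, 0.0]
force: [-0.2, 0.0, -0.1]
gripper_width: 0.003
gripper_force: 0.0
4.15 [ 0.5845606  -0.04440948  0.24522169] [ 8.03956878e-01  5.94687450e-01 -3.48468256e-04  2.31333692e-04] [-0.54425206 -0.07559465 -0.57219686]
```

View pics/w0.png

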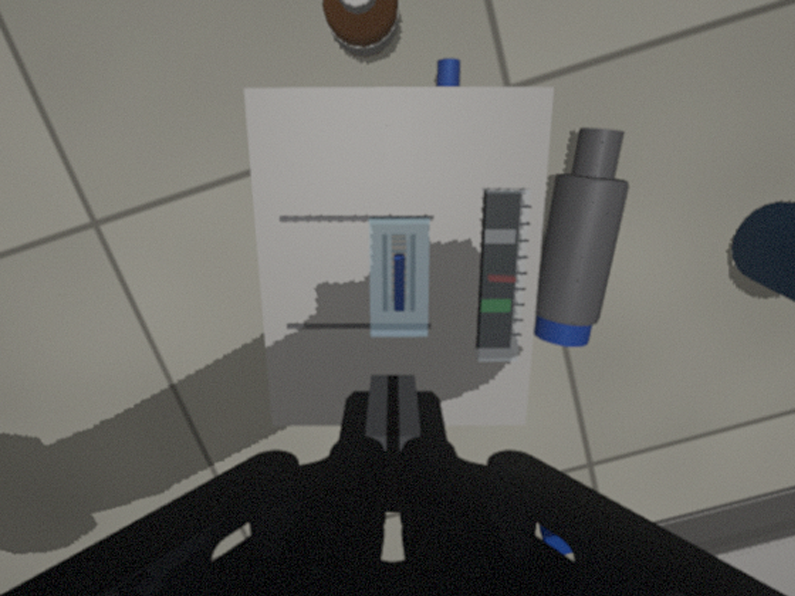

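The wrist view shows the ridge at (399,282), the green band centre at (496,305), the white band at (500,236) and the red pointer at (502,279). The shut fingertips are at (392,377).

Run:
```python
from h import *
from scipy.spatial.transform import Rotation as Ro
g=lambda u,v,z:pt('w0',u/1.42,v/1.42,z)
L=[g(u,v,.075) for u,v in((245,88),(553,88),(527,425),(272,425))]
L=np.array(L);print(L.round(4),L.mean(0))
for i in range(4):
    d=L[i]-L[i-1]; print(np.linalg.norm(d),np.degrees(np.arctan2(d[1],d[0])))
s=manip.observe(); M=Ro.from_quat(s['tcp_rot']).as_matrix()
print('tool x yaw',np.degrees(np.arctan2(M[1,0],M[0,0])))
r=g(399,282,.101)
print('ridge',r)
for n,u,v,z in(('ridge',399,282,.101),('green',496,305,.075),('white',500,236,.075),('red',502,279,.082),('red2',502,279,.09),('stripT',503,190,.075),('stripB',496,348,.075)):
    p=g(u,v,z); print(n,p.round(4),'tool',(M.T@(p-s['tool_pos'])).round(4),'rel ridge',(M.T@(p-r)).round(4)[:2])
c=np.load('pics/w0.npz'); print(-c['R'].T@c['t'])
t=s['tool_pos']+M@np.array([0,0,.014]); print([x*1.42 for x in proj('w0',t)])
```

```text
[[ 0.5388  0.0808  0.075 ]
 [ 0.7014  0.031   0.075 ]
 [ 0.6419 -0.1714  0.075 ]
 [ 0.4771 -0.1208  0.075 ]] [ 0.58980695 -0.04509866  0.075     ]
0.21080114135255099 72.96641390843489
0.1700547533632222 -17.020973809080747
0.21092402891643242 -106.40048557079933
0.17238536192922713 162.94229120132815
tool x yaw 72.98071712414782
ridge [ 0.58972327 -0.04347614  0.101     ]
ridge [ 0.5897 -0.0435  0.101 ] tool [0.0025 0.0047 0.1442] rel ridge [0. 0.]
green [ 0.6416 -0.0822  0.075 ] tool [-0.0193  0.0656  0.1702] rel ridge [-0.0218  0.061 ]
white [ 0.6541 -0.0407  0.075 ] tool [0.024  0.0654 0.1702] rel ridge [0.0215 0.0607]
red [ 0.6481 -0.0648  0.082 ] tool [-0.0007  0.0667  0.1632] rel ridge [-0.0032  0.0621]
red2 [ 0.647  -0.0622  0.09  ] tool [0.0014 0.0649 0.1552] rel ridge [-0.0011  0.0603]
stripT [ 0.662  -0.0149  0.075 ] tool [0.051  0.0655 0.1702] rel ridge [0.0485 0.0608]
stripB [ 0.6349 -0.1104  0.075 ] tool [-0.0482  0.0674  0.1703] rel ridge [-0.0508  0.0628]
[0.60764322 0.02825014 0.3756075 ]
[np.float64(389.63619030365254), np.float64(395.88670961413845)]
```

```bash
python3 -m jog '0.01 0.08 0.15 0;0.017 0.15 0.3 0;0.017 0.15 0.45 0;0.017 0.15 0.6 0;0.017 0.15 0.73 0;0.017 0.15 0.83 0;0.017 0.15 0.89 0;0.017 0.15 0.9 0'
python3 -m jog '0 -0.03 0 0;0 -0.07 0 0;0 -0.12 0 0;0 -0.17 0 0;0 -0.22 0 0;0 -0.27 0 0;0 -0.32 0 0;0 -0.35 0 0'
python3 -m jog '0 -0.005 0 0;0 -0.01 0 0;0 -0.015 0 0;0 -0.02 0 0;0 -0.025 0 0;0 -0.03 0 0;0 -0.03 0 0;0 -0.03 0 0'
```

```text
time: 5.15
tool_pos: [0.607, -0.0472, 0.1099]
tcp_rot: [0.803, 0.596, -0.0, -0.0]
force: [-0.4, -0.7, 0.0]
gripper_width: -0.004
gripper_force: 0.0
time: 6.15
tool_pos: [0.5563, -0.0319, 0.1103]
tcp_rot: [0.803, 0.596, -0.0, 0.0]
force: [1.0, -0.0, 1.0]
gripper_width: 0.003
gripper_force: 0.6
time: 7.15
tool_pos: [0.5524, -0.0307, 0.1102]
tcp_rot: [0.803, 0.596, -0.0, -0.0]
force: [1.6, 0.2, 0.1]
gripper_width: -0.005
gripper_force: 0.4
```

```bash
python3 -m jog '0 -0.005 0 0;0 -0.01 0 0;0 -0.015 0 0;0 -0.02 0 0;0 -0.02 0 0;0 -0.02 0 0;0 -0.02 0 0;0 -0.02 0 0'
```

```text
time: 8.15
tool_pos: [0.5502, -0.0301, 0.1104]
tcp_rot: [0.803, 0.596, 0.0, 0.0]
force: [4.8, -1.8, -2.9]
gripper_width: -0.006
gripper_force: 2.6
```

```bash
python3 -m jog '0 0.02 0 0;-0.02 0.05 -0.05 0;-0.06 0.1 -0.12 0;-0.11 0.15 -0.2 0;-0.16 0.2 -0.26 0;-0.19 0.24 -0.29 0;-0.2 0.26 -0.3 0;-0.2 0.26 -0.3 0'
python3 - <<'E'
from h import *
snap('wrist','w1',None,1.42); s=manip.observe(); print(s['tool_pos'],s['force'])
E
```

```text
time: 9.15
tool_pos: [0.5782, -0.0699, 0.1551]
tcp_rot: [0.803, 0.596, -0.0, -0.0]
force: [-0.4, 0.1, -0.2]
gripper_width: -0.001
gripper_force: 0.0
[ 0.57798702 -0.06958287  0.15495749] [0.03031371 0.16501079 0.2742169 ]
```

View pics/w1.png

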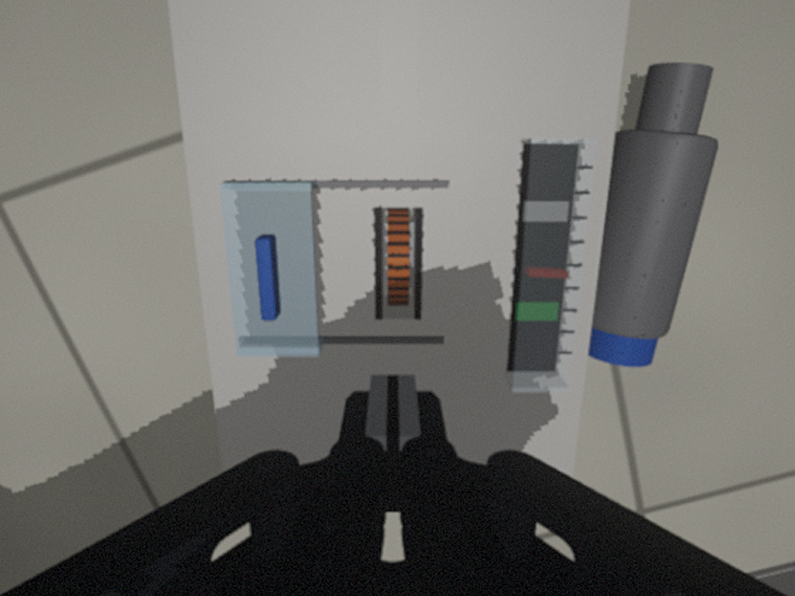

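The wrist view shows the guard fully back with its ridge at (267,278). The orange wheel sits in its slot, centred at (398,263). Green is at (537,312), white at (546,211), and the red pointer's tip is at about (566,274).

Run:
```python
from h import *
from scipy.spatial.transform import Rotation as Ro
s=manip.observe(); M=Ro.from_quat(s['tcp_rot']).as_matrix()
g=lambda u,v,z:M.T@(pt('w1',u/1.42,v/1.42,z)-s['tool_pos'])*1000
for n,u,v,z in(('slot',398.5,263,.075),('slotT',398.5,207,.075),('slotB',398.5,320,.075),('ridge',267,278,.101),('green',537,312,.075),('white',546,211,.075),('red',566,274,.08),('red',566,274,.085),('tL',387,265,.08),('tR',411,265,.08),('stripT',552,143,.075),('stripB',533,371,.075)): print(n,g(u,v,z).round(1))
c=np.load('pics/w1.npz'); print('cam',(M.T@(-c['R'].T@c['t']-s['tool_pos'])*1000).round(1))
```

```text
slot [27.8  3.9 80. ]
slotT [51.4  3.8 80. ]
slotB [ 2.2  4.  80. ]
ridge [ 28.1 -46.   54. ]
green [ 5.8 64.8 79.9]
white [49.8 64.8 79.9]
red [24.3 74.1 74.9]
red [25.5 72.3 69.9]
tL [28.1 -1.  75. ]
tR [28.1  9.  74.9]
stripT [76.7 64.9 79.9]
stripB [-22.6  65.4  79.9]
cam [  75.9    1.1 -130.6]
```

```bash
cat > chk.py <<'E'
from workcell import manip
import sys
s=manip.observe(); sys.exit(1 if s['force'][2]>1.5 else 0)
E
python3 -m jog '0.05 0 0 0;0.12 0 0 0;0.19 0 0.05 0;0.24 0 0.13 0;0.242 0 0.21 0;0.242 0 0.28 0;0.242 0 0.33 0;0.242 0 0.35 0' | egrep 'pos|force:'
D() { egrep 'pos|force:' ; python3 chk.py; }
python3 -m jog '0 0 0.001 0;0 0 0.002 0;0 0 0.003 0;0 0 0.004 0;0 0 0.005 0;0 0 0.005 0;0 0 0.005 0;0 0 0.005 0' | D && python3 -m jog '0 0 0.001 0;0 0 0.002 0;0 0 0.003 0;0 0 0.004 0;0 0 0.005 0;0 0 0.005 0;0 0 0.005 0;0 0 0.005 0' | D && python3 -m jog '0 0 0.001 0;0 0 0.002 0;0 0 0.003 0;0 0 0.004 0;0 0 0.005 0;0 0 0.005 0;0 0 0.005 0;0 0 0.005 0' | D && python3 -m jog '0 0 0.001 0;0 0 0.002 0;0 0 0.003 0;0 0 0.004 0;0 0 0.005 0;0 0 0.005 0;0 0 0.005 0;0 0 0.005 0' | D && python3 -m jog '0 0 0.001 0;0 0 0.002 0;0 0 0.003 0;0 0 0.004 0;0 0 0.005 0;0 0 0.005 0;0 0 0.005 0;0 0 0.005 0' | D && python3 -m jog '0 0 0.001 0;0 0 0.002 0;0 0 0.003 0;0 0 0.004 0;0 0 0.005 0;0 0 0.005 0;0 0 0.005 0;0 0 0.005 0' | D
```

```text
tool_pos: [0.5886, -0.0355, 0.1021]
force: [1.7, 0.4, -0.2]
gripper_force: 0.0
tool_pos: [0.5888, -0.0351, 0.1021]
force: [0.2, 0.2, -1.0]
gripper_force: 0.0
tool_pos: [0.5888, -0.0352, 0.1013]
force: [0.3, 0.7, -0.8]
gripper_force: 0.0
tool_pos: [0.5888, -0.0352, 0.1006]
force: [0.3, 0.2, 0.8]
gripper_force: 0.0
tool_pos: [0.5889, -0.0352, 0.0998]
force: [0.1, 0.5, -0.1]
gripper_force: 0.0
tool_pos: [0.5888, -0.0351, 0.0991]
force: [-0.9, -0.2, 0.0]
gripper_force: 0.0
tool_pos: [0.5888, -0.0352, 0.0983]
force: [0.1, -0.9, -0.1]
gripper_force: 0.0
```

```bash
D() { egrep 'pos|force:' ; python3 chk.py; }
python3 -m jog '0 0 0.001 0;0 0 0.002 0;0 0 0.003 0;0 0 0.004 0;0 0 0.005 0;0 0 0.005 0;0 0 0.005 0;0 0 0.005 0' | D && python3 -m jog '0 0 0.001 0;0 0 0.002 0;0 0 0.003 0;0 0 0.004 0;0 0 0.005 0;0 0 0.005 0;0 0 0.005 0;0 0 0.005 0' | D && python3 -m jog '0 0 0.001 0;0 0 0.002 0;0 0 0.003 0;0 0 0.004 0;0 0 0.005 0;0 0 0.005 0;0 0 0.005 0;0 0 0.005 0' | D && python3 -m jog '0 0 0.001 0;0 0 0.002 0;0 0 0.003 0;0 0 0.004 0;0 0 0.005 0;0 0 0.005 0;0 0 0.005 0;0 0 0.005 0' | D && python3 -m jog '0 0 0.001 0;0 0 0.002 0;0 0 0.003 0;0 0 0.004 0;0 0 0.005 0;0 0 0.005 0;0 0 0.005 0;0 0 0.005 0' | D && python3 -m jog '0 0 0.001 0;0 0 0.002 0;0 0 0.003 0;0 0 0.004 0;0 0 0.005 0;0 0 0.005 0;0 0 0.005 0;0 0 0.005 0' | D
```

```text
tool_pos: [0.5888, -0.0352, 0.0976]
force: [-0.3, -0.5, -0.1]
gripper_force: 0.0
tool_pos: [0.5888, -0.0351, 0.0968]
force: [0.0, 0.5, 0.1]
gripper_force: 0.0
tool_pos: [0.5888, -0.0352, 0.0961]
force: [0.4, 0.7, -0.1]
gripper_force: 0.0
tool_pos: [0.5888, -0.0352, 0.0953]
force: [-0.4, 0.4, -0.0]
gripper_force: 0.0
tool_pos: [0.5889, -0.0351, 0.0946]
force: [-0.4, 0.4, 0.3]
gripper_force: 0.0
tool_pos: [0.5889, -0.0351, 0.094]
force: [-0.4, -0.4, 2.4]
gripper_force: 1.4
```

```bash
python3 -m jog '0 0 0.001 0;0 0 0.002 0;-0.02 0 0.002 0;-0.04 0 0.002 0;-0.06 0 0.002 0;-0.08 0 0.002 0;-0.1 0 0.002 0;-0.11 0 0.002 0'
```

```text
time: 23.2
tool_pos: [0.584, -0.0514, 0.0936]
tcp_rot: [0.803, 0.596, -0.0, 0.0]
force: [-0.2, 3.2, 4.5]
gripper_width: 0.006
gripper_force: 2.2
```

```bash
python3 -m jog '0 0 -0.015 0;0.04 0 -0.02 0;0.08 0 -0.02 0;0.11 0 -0.015 0;0.11 0 -0.009 0;0.11 0 -0.005 0;0.11 0 -0.002 0;0.11 0 0 0'
python3 -m jog '-0.01 0 0 0;-0.03 0 0 0;-0.05 0 0 0;-0.07 0 0 0;-0.09 0 0 0;-0.105 0 0 0;-0.11 0 0 0;-0.11 0 0 0' | egrep 'pos|force:'
python3 -m jog '0 0 -0.03 0;-0.1 0 -0.1 0;-0.2 0 -0.2 0;-0.3 0 -0.3 0;-0.4 0 -0.35 0;-0.48 0.1 -0.4 0;-0.5 0.15 -0.4 0;-0.5 0.15 -0.4 0'
python3 - <<'E'
from h import *
snap('wrist','w2',None,1.42)
E
```

```text
time: 24.2
tool_pos: [0.5888, -0.035, 0.0938]
tcp_rot: [0.803, 0.596, 0.0, 0.0]
force: [-0.3, 1.6, 3.3]
gripper_width: -0.002
gripper_force: 1.8
tool_pos: [0.5843, -0.0514, 0.0936]
force: [1.1, -0.2, 4.7]
gripper_force: 2.0
time: 26.2
tool_pos: [0.5837, -0.1296, 0.1532]
tcp_rot: [0.803, 0.596, -0.0, -0.0]
force: [0.2, 0.1, -1.1]
gripper_width: 0.0
gripper_force: 0.0
```

View pics/w2.png

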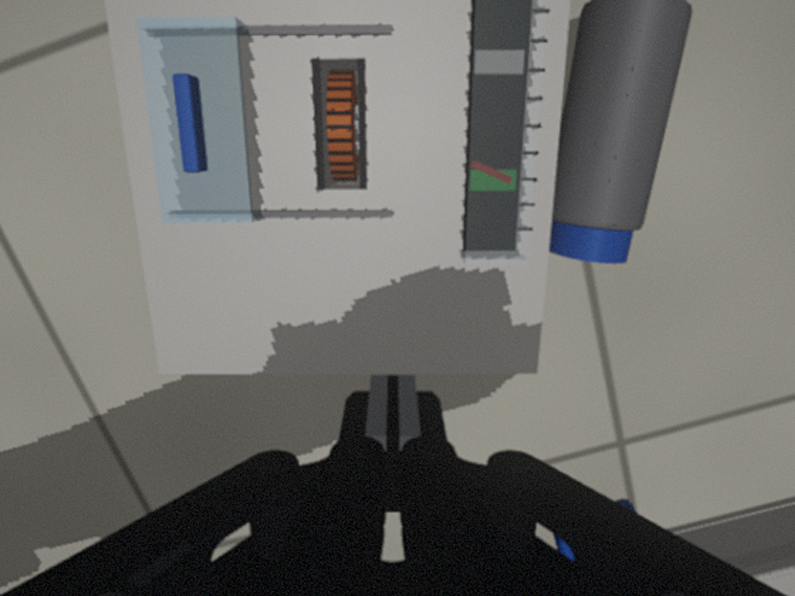

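The pointer has swung into the green band. Its tip is at about (511,181), and the band spans rows 169–191 around (493,180). I'll correct for parallax.

Run:
```python
from h import *
from scipy.spatial.transform import Rotation as Ro
s=manip.observe(); M=Ro.from_quat(s['tcp_rot']).as_matrix()
g=lambda u,v,z:M.T@(pt('w2',u/1.42,v/1.42,z)-s['tool_pos'])*1000
for n,u,v,z in(('slotT',339,59,.075),('slotB',342,188,.075),('gTL',470,169,.075),('gTR',516.5,169,.075),('gB',493,191,.075),('whiteC',499,62,.075),('tip',511,181,.075),('tip',511,181,.08),('tip',511,181,.085),('tail',473,163,.08)): print(n,z,g(u,v,z).round(1))
c=np.load('pics/w2.npz'); print('cam',(M.T@(-c['R'].T@c['t']-s['tool_pos'])*1000).round(1))
a=c['pixels'][100:150,300:400,::-1]; cv2.imwrite('pics/w2c.png',cv2.resize(a,None,fx=8,fy=8,interpolation=cv2.INTER_CUBIC)[:, :800])
```

```text
slotT 0.075 [106.7 -18.4  78.1]
slotB 0.075 [ 58.9 -18.7  78.1]
gTL 0.075 [66.3 32.7 78. ]
gTR 0.075 [66.3 51.3 78. ]
gB 0.075 [57.6 42.4 78. ]
whiteC 0.075 [105.6  42.   78. ]
tip 0.075 [61.6 49.4 78. ]
tip 0.08 [61.9 48.3 73. ]
tip 0.085 [62.3 47.1 68. ]
tail 0.08 [68.8 33.  73. ]
cam [  75.5    1.3 -130.7]
```

View pics/w2c.png

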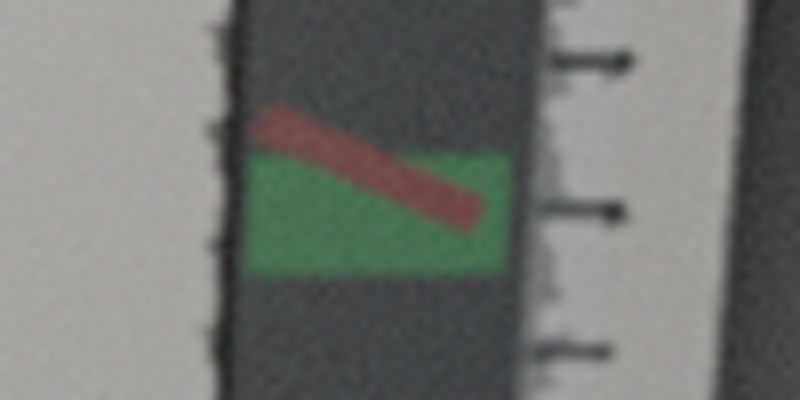

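The tip is within about 0.5 mm of the band's middle, so I'll close the guard now, pushing the ridge from its -x side.

```bash
python3 -m jog '0.1 -0.1 0 0;0.2 -0.2 0 0;0.35 -0.35 0 0;0.48 -0.48 0 0;0.553 -0.567 0.05 0;0.553 -0.567 0.17 0;0.553 -0.567 0.27 0;0.553 -0.567 0.287 0'
python3 -m jog '0 0.03 0 0;0 0.07 0 0;0 0.12 0 0;0 0.17 0 0;0 0.22 0 0;0 0.27 0 0;0 0.31 0 0;0 0.34 0 0'
python3 -m jog '0 0.005 0 0;0 0.01 0 0;0 0.015 0 0;0 0.02 0 0;0 0.025 0 0;0 0.025 0 0;0 0.025 0 0;0 0.025 0 0'
```

```text
time: 27.25
tool_pos: [0.5257, -0.0263, 0.1084]
tcp_rot: [0.804, 0.595, -0.001, -0.001]
force: [-0.8, -0.6, 0.2]
gripper_width: -0.001
gripper_force: 0.0
time: 28.25
tool_pos: [0.5757, -0.0402, 0.1105]
tcp_rot: [0.803, 0.596, 0.0, 0.0]
force: [-2.1, -0.3, 0.1]
gripper_width: -0.003
gripper_force: 0.6
time: 29.25
tool_pos: [0.579, -0.041, 0.1105]
tcp_rot: [0.803, 0.596, 0.0, 0.0]
force: [-0.0, 0.8, -0.6]
gripper_width: 0.005
gripper_force: 0.4
```

```bash
python3 -m jog '0 0.005 0 0;0 0.01 0 0;0 0.015 0 0;0 0.02 0 0;0 0.025 0 0;0 0.025 0 0;0 0.025 0 0;0 0.025 0 0'
```

```text
time: 30.25
tool_pos: [0.5798, -0.0412, 0.1104]
tcp_rot: [0.803, 0.596, -0.002, -0.002]
force: [-9.2, 2.5, 6.8]
gripper_width: -0.002
gripper_force: 4.5
```

```bash
python3 -m jog '0 -0.03 0 0;0 -0.06 0 0;0 -0.07 -0.1 0;-0.1 -0.07 -0.2 0;-0.25 -0.05 -0.3 0;-0.4 0.1 -0.35 0;-0.5 0.2 -0.35 0;-0.5 0.2 -0.35 0'
python3 - <<'E'
from h import *
snap('wrist','w3',None,1.42)
E
```

```text
time: 31.25
tool_pos: [0.5899, -0.1243, 0.1629]
tcp_rot: [0.804, 0.595, 0.0, 0.0]
force: [-0.6, 1.0, 0.7]
gripper_width: 0.002
gripper_force: 0.0
```

View pics/w3.png

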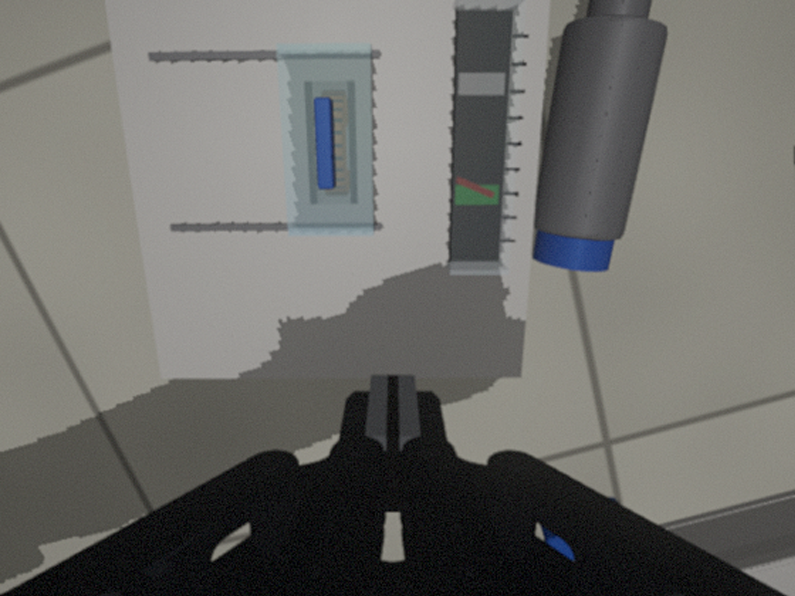

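The guard is fully over the wheel with its ridge at (325,143). The pointer tip at (493,194) is in the middle of the green band (rows 184–205), and the arm is clear.

```bash
python3 -c "
from workcell import manip
print(manip.job_done())"
```

```text
the job is handed in; nothing more can be done
None
```

The job is handed in at about 31 s: the guard is fully back over the wheel, the pointer tip reads within about 0.5 mm of the middle of the green band, and the highest wheel force read was 4.7 N (sampled about once a second).

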